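Change the back plate in the angle-drilling ramp

TASK

Swing the cam lever of the sloping drilling ramp open, lift out the drilled back plate and set it down flat in the free half of the wooden tray, without dropping it. Then seat the fresh undrilled plate from the bench flat in the ramp's pocket, clipped end uphill, down on the lower stop and square against the side fence, and once you have let go of it swing the cam lever fully home to clamp it. Leave everything else, including the plate already in the tray, where it is.

Things in the scene. Friction and masses are not known exactly. Their poses are not given: they have to be found in the camera images.
- bed: sloping bed (fixed) of the wooden drilling ramp: plywood, 25 degrees, facing the robot. x runs uphill (away from the robot), y to the left, z square out of the bed. Origin: on its face (z = 0), about 115 mm above the bench, where the origin of a plate fully home comes to lie. It reaches x -110..110 (upper edge 165 mm above the bench), y -155..75 mm. Blocks 14 mm high round it form the pocket
- fence_face (a point): bed frame (-46, 30, 14) mm, on the face of the side fence, left of the pocket: face at y = +30, from x = -70 to 50, except a finger gap from x = -22 to +32. Facing it, a small block on the right at y = -39 (x 32..50) and the cam at x = -46; with the lever open a plate has about 6.7 mm of sideways play
- stop_face (a point): bed frame (-70, 0, 14) mm, on the face of the lower stop, the block at the downhill end of the pocket (y -35..50); a plate laid higher up may stay there by friction and must be pushed down to it
- corner_block (a point): bed frame (66, 20, 14) mm, on the 45-degree face of the left one of two corner blocks at the uphill end; they match the plate's clipped corners and leave a plate 6 mm of play along the slope; the right one is 8 mm further off
- cam (a joint): angle (rad) of the wooden eccentric cam lever on the right of the bed, about an axis square to the bed: 0 = swung uphill to its stop, clamped, the cam pressing the plate's right edge to the fence; about 1.65 = swung downhill (towards the robot) to its stop, open. Clamping is anticlockwise seen from above. It stays where it is left; 1 to 2 N at the knob moves it, more in the last bit
- cam_knob (a point): grip point of the round upright wooden knob at the end of the cam lever: 26 mm across, square to the bed, 15 to 57 mm above its face; this point is on its axis, 36 mm above the face. The lever is 22 mm wide, 2 to 15 mm above the bed; the knob is rigid with it and moves on a 95 mm radius about cam_pivot
- cam_pivot (a point): point on the lever's turning axis, 36 mm above the bed's face (bed frame x = -46, y = -60.75 mm). Seen from it the knob lies in the bed-frame direction (cos a, sin a), a = -45 degrees minus the cam angle
- drilled: the drilled dark-wood back plate that starts clamped in the ramp: 140 mm (x) by 60 mm (y) by 28 mm thick, both corners of its +x end clipped off at 45 degrees (20 mm), one slanting 19 mm hole near the middle; about 0.17 kg. Origin: centre of its underside; z through the thickness, x along the length towards the clipped end
- blank: the fresh back plate lying flat on the bench, same shape, size, wood, origin and axes as the drilled one, but with no hole; its clipped end points roughly away from the robot (within 0.5 rad)
- tray: low open wooden tray standing on the bench, 260 mm (its x) by 180 mm (its y) outside, 30 mm high, walls and floor 6 mm thick; origin under its centre; it is fixed. Its x points roughly away from the robot; the half towards +x is free (the drilled plate's origin should come to lie there, x above 5 mm)
- finished: an earlier drilled plate, same as the others, lying in the half of the tray towards -x (centre about 65 mm from the tray's middle, its length across the tray along y). Leave it alone
- wax_tin: bystander: low round aluminium tin, 64 mm across, 48 mm high. Leave it alone
- peg: bystander: turned wooden coat peg standing on its flange, 80 mm high, 42 mm across at the foot. Leave it alone
- square: bystander: try square lying flat: 115 x 22 mm wooden stock, 150 x 30 mm steel blade, 18 mm high; origin under the middle of the stock. Leave it alone
- offcut: bystander: wooden block 95 x 48 x 36 mm. Leave it alone
There are look-alikes about, which are no part of the job. What is shaped like the drilled but orange or red is not meant.

How it is judged:
By the outcome, as a careful person would: the job done as asked, in the order asked, and still so for the second after the job is handed in, with the robot touching nothing.
It also fails if it takes over 72 s, if anything falls off the work surface, if the arm or the gripper's body presses on something with over 40 N, if the wrist force passes 120 N, or if a joint passes its speed limit or range.

ROBOT

A 6-joint arm with a two-finger parallel gripper is mounted at the origin on the work surface. World frame = base frame: x ahead of the robot, y to its left, z up, the work surface at z = 0. Lengths are in m, angles in rad, forces in N, time in s.
With the tool pointing down it reaches from about 0.275 to 0.825 m from the base axis. Payload 4.9 kg.
Tool frame: the origin (TCP) lies midway between the tips of the shut fingers; the grasp point (between the pads) lies 19 mm behind it (grip_point_offset is the distance from the TCP to the grasp point, in m); z points along the fingers, y is the line along which they close (so a half turn about z gives the same grasp; the last joint's range is limited). The gripper opens to 85 mm and grips with 20 to 120 N. Pads are 22 mm wide; open, the fingers measure 114 mm over their backs; the gripper's body (76 mm by 85 mm) begins 54 mm behind the grasp point. The pads swing forward as they close: fully open they stand 13 mm farther back than shut.
Start: joints at [-1.402, 0.326, -0.193, 1.052, 0, 1.437], TCP at [0.164, -0.525, 0.231] pointing down, gripper open.
Joint ranges: [-2.65, 2.65], [-0.97, 1.79], [-1.3, 1.35], [-1.93, 2.1], [-1.47, 1.37], [-3.14, 3.14]. Speed limits (rad/s): [2.57, 2.57, 3.14, 3.14, 3.14, 3.14].

INTERFACE

Orientations are given as a rotation vector (axis times angle).
In Python, from cell import * gives the robot as it stands. Calls block until the motion is done:
- movep(position, orientation): joint-space move of the TCP to a pose.
- move_l(position, velocity=0.15, rot=None, until_force=None): straight line of the TCP; rot=None keeps the orientation; velocity is the mean speed in m/s. With until_force (N) it stops when the force on the tool has changed by that much, and returns True; else False.
- set_joints(angles): joint-space move.
- let_go() and grab(newtons=None): open the fingers fully, or close them until they stop; newtons is the grip in N (None keeps the last).
- sleep(seconds).
- ik(position, orientation): joint angles nearest the present ones, or None.
- get_state(): the state.
- grab_frame(name): name is "scene" or "side" or "wrist"; returns a dict with "img" (384x512x3 uint8, red, green, blue), "fx", "fy", "cx", "cy" (pixels), "cam_to_world" (4x4, takes a point from camera to world coordinates); the wrist camera has in their place "T_tool_cam" (4x4, takes a point from camera to tool coordinates, whose origin is the TCP and whose axes are the flange's). Camera axes: x right, y down, z forward; pixel columns grow to the right and rows downward; lengths in m; the calibration is good to about 2 mm. The wrist camera is an equidistant fisheye: a pixel r from the principal point sees the ray r / f radians off the axis. A picture is of the moment at which its call begins: read the wrist's pose just before it. There is no depth.
A pose or a line that the arm cannot do raises MotionError and nothing moves.
- sign_off(): hands the job in; it is judged then, once.
Trained networks look in the newest picture that a camera, given by its name, has taken for a name from the list of things; names that differ only in an ending like _2 or _b are one class to them, and where a whole thing is asked for, a point or a joint stands for the part that bears it (a point fixed in the world has none). Each returns a list of dicts, best first, with "score" (0 to 1); they miss things now and then, are a little off and sometimes report something else, mostly with a low value. They report only what shows in the picture. A call takes as long as a camera call. They do not tell look-alikes from the thing itself.
- spot_in(camera, name): "centre" ([column, row] in pixels, amid what is visible of it).
- silhouettes(camera, name): "mask" (384x512 bool, what is visible of it) and "centre" ([column, row] in pixels, amid what is visible of it).
- tip_of(camera, name): "centre" ([column, row] in pixels: a listed point, or the origin of a listed thing).
The state is a dict: "clock": time; "q": joint angles; "joint_velocities": joint speeds; "tau": joint torques, N m; "position": TCP position; "eef_rot": TCP orientation; "contact_force": force on the tool from outside, world axes, zero at the start; "wrist_torque": the same for the moment, N m; "finger_gap": opening from 0.0 (shut) to 1.0 (fully open); "grasp_force": force on a finger pad.
Only numpy, scipy, OpenCV 4.12 (cv2) and the standard library are available. Lean on these libraries where they do the work, as an engineer would, in place of code of your own. Each camera call takes 0.05 s, during which the arm holds its last target. There are 200 camera calls.

## Working session

There is one attempt and no reset: what is moved stays moved. The work goes in short steps, each a Python script; the robot and the scene stay as the last script left them, time stands still between calls to the robot, and variables do not carry over. Pictures are saved under pics/ and viewed, at most 10 in all, crops included, and the job is handed in when it is done.

```bash
ls; mkdir -p pics; python3 - <<'E'
from cell import *
import cv2,numpy as np
s=get_state();print(s)
ims=[]
for c in ["scene","side"]:
    f=grab_frame(c);ims.append(f["img"]);print(c,f["fx"],f["fy"],f["cx"],f["cy"],np.round(f["cam_to_world"],3).tolist())
    for n in ["drilled","blank","finished","tray","cam_knob","cam_pivot","bed","fence_face","stop_face","corner_block"]:
        print(n,[(np.round(d["centre"],1).tolist(),round(d["score"],2)) for d in tip_of(c,n)][:4])
    cv2.imwrite(f"pics/{c}0.png",cv2.resize(f["img"][:,:,::-1],(800,600)))
E
```

```text
pics
{'clock': 0.0, 'q': array([-1.40220845e+00,  3.26949396e-01, -1.93603424e-01,  1.05197181e+00,
       -8.31149531e-07,  1.43659332e+00]), 'joint_velocities': array([9.82494787e-04, 6.79178799e-04, 9.31826048e-04, 1.14446786e-03,
       4.62947332e-05, 9.37060418e-04]), 'tau': array([ 2.14466010e-03, -4.43393290e+01,  2.62443548e+01,  1.54606788e-02,
       -1.51823169e-04, -1.91233960e-05]), 'position': array([ 0.16391263, -0.5243985 ,  0.2304914 ]), 'eef_rot': array([-3.10394954e+00, -4.73547352e-01,  4.79509396e-05]), 'contact_force': array([ 0.11278054, -0.51439221,  0.81456541]), 'wrist_torque': array([-0.00258462,  0.0652005 , -0.03627961]), 'grasp_force': 0.0, 'finger_gap': 0.9997685816105261}
scene 381.12394135034936 381.12394135034936 259.702645388518 191.26070367644874 [[0.205, 0.667, -0.716, 1.304], [0.978, -0.123, 0.166, -0.231], [0.023, -0.735, -0.678, 0.9], [0.0, 0.0, 0.0, 1.0]]
drilled [([173.1, 181.1], 0.97), ([122.6, 282.8], 0.82), ([301.0, 210.7], 0.66), ([187.4, 294.9], 0.59)]
blank [([157.0, 223.9], 0.64)]
finished [([363.5, 182.2], 0.77)]
tray [([370.5, 194.4
[... 239 characters left out ...]
[([310.3, 214.4], 0.91), ([359.8, 179.3], 0.66)]
side 439.85380842229375 439.85380842229375 255.92948080686992 196.8959474995277 [[-0.939, -0.225, 0.26, 0.167], [-0.344, 0.625, -0.701, 0.794], [-0.004, -0.748, -0.664, 0.87], [0.0, 0.0, 0.0, 1.0]]
drilled [([206.7, 201.3], 0.87), ([248.7, 126.9], 0.83)]
blank [([294.7, 156.8], 0.59)]
finished [([237.8, 353.9], 0.63)]
tray [([202.7, 352.5], 0.96), ([212.8, 156.0], 0.59), ([113.2, 280.6], 0.55)]
cam_knob [([237.2, 160.1], 0.8)]
cam_pivot [([233.7, 187.5], 0.91)]
bed [([207.2, 198.8], 0.61)]
fence_face [([222.2, 213.8], 0.74), ([232.8, 212.1], 0.69)]
stop_face [([233.2, 211.4], 0.79)]
corner_block [([183.6, 190.6], 0.81), ([294.1, 157.7], 0.16)]
```

View pics/scene0.png

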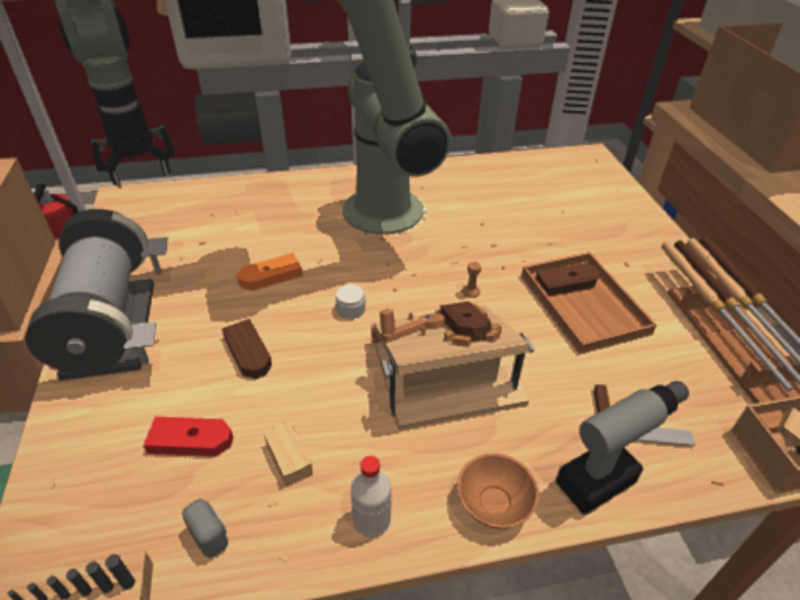

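View pics/side0.png

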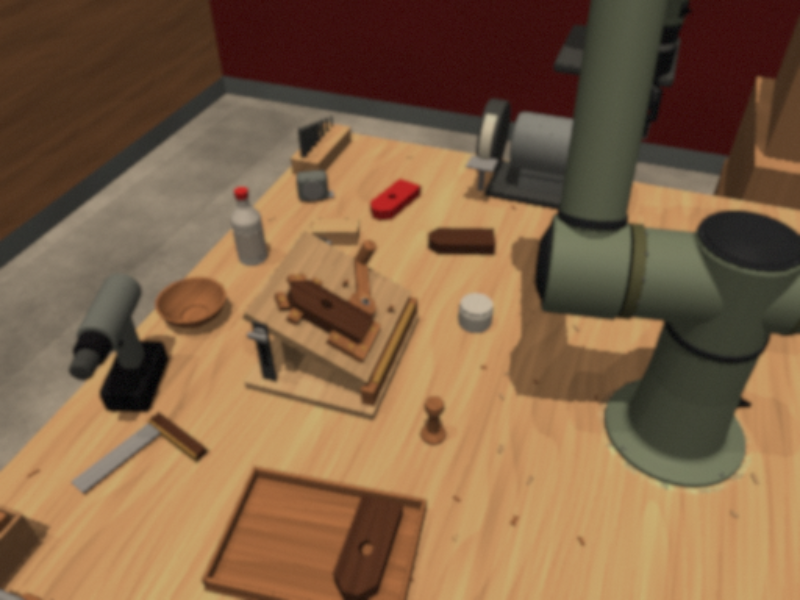

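Scene view: ramp with its drilled plate at about (470,320), the blank at (247,348), an orange and a red look-alike at (270,270) and (188,436), and the tray at (588,300) with its finished plate at the robot-side end. Side view: ramp at (330,320), blank at (462,241), tray at (315,540) and peg at (433,420), between tray and ramp.

```bash
cat > h.py <<'E'
from cell import *
import cv2,numpy as np,json
from scipy.optimize import least_squares
from scipy.spatial.transform import Rotation as R
def T(p,Rm):
    M=np.eye(4);M[:3,:3]=Rm;M[:3,3]=p;return M
def shot(c):
    s=get_state();f=grab_frame(c)
    if c=="wrist": f["cam_to_world"]=T(s["position"],R.from_rotvec(s["eef_rot"]).as_matrix())@np.array(f["T_tool_cam"])
    f["fish"]=c=="wrist";f["name"]=c;return f
def proj(f,P):
    P=np.atleast_2d(P);M=np.linalg.inv(f["cam_to_world"]);p=P@M[:3,:3].T+M[:3,3]
    if f["fish"]:
        r=np.hypot(p[:,0],p[:,1])+1e-12;th=np.arctan2(r,p[:,2]);u=p[:,:2]*(th/r)[:,None]
    else: u=p[:,:2]/np.maximum(p[:,2:],1e-3)
    return u*[f["fx"],f["fy"]]+[f["cx"],f["cy"]]
def tri(obs): # [(frame,pix)]
    r=least_squares(lambda X:np.concatenate([(proj(f,X)[0]-u)/f["fx"] for f,u in obs]),[.5,-.1,.1])
    return r.x,np.abs(r.fun).max()*400
def plane(f,u,z):
    return least_squares(lambda X:(proj(f,[X[0],X[1],z])[0]-u),[.5,-.1]).x
BP={"bed":(0,0,0),"fence_face":(-46,30,14),"stop_face":(-70,0,14),"corner_block":(66,20,14),"cam_pivot":(-46,-60.75,36)}
TILT=np.radians(25)
def bedT(v): # x,y,z,yaw
    return T(v[:3],R.from_euler("zy",[v[3],-TILT]).as_matrix())
def app(M,P): return np.atleast_2d(P)@M[:3,:3].T+M[:3,3]
def fit_bed(obs,v0): # [(frame,name,pix)]
    def fun(v): return np.concatenate([proj(f,app(bedT(v),np.array(BP[n])/1e3))[0]-u for f,n,u in obs])
    r=least_squares(fun,v0,loss="soft_l1",f_scale=2.,x_scale=[.1,.1,.1,1]);return r.x,fun(r.x).reshape(-1,2)
PL=np.array([(-70,-30),(-70,30),(50,30),(70,10),(70,-10),(50,-30)])/1e3
PRISM=np.vstack([np.c_[PL,np.zeros(6)],np.c_[PL,np.full(6,.028)]])
BOX=np.array([(a*.13,b*.09,c) for a in(-1,1) for b in(-1,1) for c in(0,.03)])
def flat(v): return T([v[0],v[1],v[2]],R.from_euler("z",v[3]).as_matrix())
def fit_mask(items,v0,pts=PRISM,free=(1,1,1,1)): # items [(frame,mask)] convex solid, signed-distance of contour to hull
    free=np.array(free,bool);v0=np.array(v0,float)
    cs=[]
    for f,m in items:
        c,_=cv2.findContours(m.astype(np.uint8),cv2.RETR_EXTERNAL,cv2.CHAIN_APPROX_NONE)
        c=cv2.convexHull(max(c,key=cv2.contourArea))[:,0].astype(np.float64)
        d=[];n=len(c)
        for i in range(n):
            a,b=c[i],c[(i+1)%n];k=max(1,int(np.linalg.norm(b-a)//2));d+=[a+(b-a)*t/k for t in range(k)]
        cs.append((f,np.array(d)))
    def fun(x):
        v=v0.copy();v[free]=x;o=[]
        for f,c in cs:
            h=cv2.convexHull(proj(f,app(flat(v),pts)).astype(np.float32))
            o+=[cv2.pointPolygonTest(h,(float(p[0]),float(p[1])),True) for p in c]
            # extent terms
            H=h[:,0];o+=list(8*(H.max(0)-c.max(0)))+list(8*(H.min(0)-c.min(0)))
        return np.array(o)
    r=least_squares(fun,v0[free],loss="soft_l1",f_scale=1.5,diff_step=1e-3,x_scale=np.array([.1,.1,.1,1])[free])
    v=v0.copy();v[free]=r.x;return v,np.sqrt(np.mean(np.minimum(fun(r.x)**2,25)))
def best(L,near=None,rad=25):
    if near is not None: L=[d for d in L if np.linalg.norm(np.array(d["centre"])-near)<rad]
    return L[0] if L else None
E
python3 - <<'E'
from h import *
F={c:shot(c) for c in("scene","side")}
obs=[];n0={}
for c,f in F.items():
    for n in BP:
        L=tip_of(c,n)
        if L: obs.append((f,n,np.array(L[0]["centre"])))
v,r=fit_bed(obs,[.55,-.1,.11,0])
print("bed",v.round(4));[print(o[0]["name"],o[1],q.round(1)) for o,q in zip(obs,r)]
k=[(f,np.array(tip_of(c,"cam_knob")[0]["centre"])) for c,f in F.items()];X=tri(k);print("knob",X)
print("knob in bed",app(np.linalg.inv(bedT(v)),X[0])*1e3)
def masks(name,px):
    o=[]
    for c,f in F.items():
        d=best(silhouettes(c,name),px[c])
        if d: o.append((f,d["mask"]));print(name,c,d["score"],d["mask"].sum())
    return o
m=masks("blank",{"scene":(158,223),"side":(296,154)});print(fit_mask(m,[.55,-.35,0,0]))
m=masks("tray",{"scene":(375,193),"side":(202,346)});print(fit_mask(m,[.5,.2,0,0],BOX))
m=masks("finished",{"scene":(363,175),"side":(237,350)});print(fit_mask(m,[.45,.2,.006,1.5]))
E
```

```text
bed [0.5712 0.0547 0.1152 0.0526]
scene bed [-1.  -3.3]
scene fence_face [-1.8  1. ]
scene stop_face [ 0.5 -0.4]
scene corner_block [63.8  2.5]
scene cam_pivot [0.9 1. ]
side bed [2.7 0.6]
side fence_face [0.1 1.9]
side stop_face [ 0.6 -1. ]
side corner_block [-48.3 -20.9]
side cam_pivot [1.4 0.1]Traceback (most recent call last):
  File "<stdin>", line 10, in <module>
IndexError: list index out of range
```

```bash
python3 - <<'E'
from h import *
F={c:shot(c) for c in("scene","side")}
obs=[]
near={"scene":{"bed":(295,209),"fence_face":(303,196),"stop_face":(292,197),"corner_block":(310,214),"cam_pivot":(274,197),"cam_knob":(249,205)},"side":{"bed":(207,199),"fence_face":(222,214),"stop_face":(233,211),"corner_block":(184,191),"cam_pivot":(234,187),"cam_knob":(237,160)}}
k=[]
for c in F:
  for i in range(2):
    if i: F[c]=shot(c)
    f=F[c]
    for n in BP:
        d=best(tip_of(c,n),near[c][n],10)
        if d: obs.append((f,n,np.array(d["centre"])))
    d=best(tip_of(c,"cam_knob"),near[c]["cam_knob"],10)
    if d:k.append((f,np.array(d["centre"])))
for c in near: # first-round detections
    obs+=[(F[c],n,np.array(near[c][n],float)) for n in BP]; k.append((F[c],np.array(near[c]["cam_knob"],float)))
v,r=fit_bed(obs,[.57,.05,.115,.05])
print("bed",v.round(4));[print(o[0]["name"],o[1],q.round(1)) for o,q in zip(obs,r)]
X=tri(k);print("knob",X)
print("knob in bed",app(np.linalg.inv(bedT(v)),X[0])*1e3)
def masks(name,px):
    o=[]
    for c,f in F.items():
        for nm in name:
            d=best(silhouettes(c,nm),px[c])
            if d: o.append((f,d["mask"]));print(nm,c,d["score"],d["mask"].sum());break
    return o
P=("blank","drilled","finished")
m=masks(P,{"scene":(158,223),"side":(296,154)});print(fit_mask(m,[.55,-.35,0,0]))
m=masks(("tray",),{"scene":(375,193),"side":(202,346)});print(fit_mask(m,[.5,.2,0,0],BOX))
m=masks(P,{"scene":(363,175),"side":(237,350)});print(fit_mask(m,[.45,.2,.006,1.5]))
E
```

```text
bed [0.5709 0.0557 0.115  0.0381]
scene bed [0.4 0.5]
scene fence_face [-0.8  0.2]
scene stop_face [-2.8 -0.2]
scene corner_block [-1.  -0.1]
scene cam_pivot [0.4 0.6]
scene bed [ 0.1 -2.7]
scene fence_face [-0.2  3.9]
scene stop_face [-1.3  0.6]
scene corner_block [ 1.1 -0.6]
scene cam_pivot [ 0.5 -1.2]
side bed [1.7 1. ]
side fence_face [-0.5 -2.5]
side stop_face [-1.1  0.5]
side corner_block [-1.7 -1.2]
side cam_pivot [2.1 0.6]
side bed [-3.3 -0.9]
side fence_face [-1.2  0.5]
side stop_face [ 0.8 -1.3]
side corner_block [-2.3 -0.6]
side cam_pivot [ 2.  -0.4]
scene bed [3.3 0.5]
scene fence_face [-0.4  2.7]
scene stop_face [-1.4  0.6]
scene corner_block [ 2.9 -2.3]
scene cam_pivot [-0.8 -1.1]
side bed [1.  2.7]
side fence_face [-0.8  1.5]
side stop_face [0.8 1.2]
side corner_block [-0.5 -0.4]
side cam_pivot [2.9 0.3]
knob (array([ 0.5521248 , -0.0883239 ,  0.14314177]), np.float64(2.223360984263357))
knob in bed [[ -10.64340876 -143.74216031   33.45006562]]
blank side 0.86 734
(array([ 0.47089542, -0.40022196, -0.03416985,  0.        ]), np.float64(1.8556832768746063))
tray scene 0.65 2620
tray side 0.63 7662
(array([4.40731742e-01, 3.72196186e-01, 1.12318478e-04, 1.62706532e-01]), np.float64(2.2268946446792413))
finished scene 0.77 587
finished side 0.92 1890
(array([0.37620229, 0.36416631, 0.00570663, 1.68071415]), np.float64(1.3358697001963693))
```

```bash
cat >> h.py <<'E'
def rv(z,y):
    z=np.array(z,float)/np.linalg.norm(z);y=np.array(y,float);y-=z*(y@z);y/=np.linalg.norm(y)
    return R.from_matrix(np.c_[np.cross(y,z),y,z]).as_rotvec()
def see(f,names,fn=tip_of,n=3):
    for k in names: print(f["name"],k,[(np.round(d["centre"],1).tolist(),round(d["score"],2)) for d in fn(f["name"],k)][:n])
E
python3 - <<'E'
from h import *
F=shot("scene");print("blank plane",plane(F,(158,223),.014),plane(shot("side"),(296,154),.014))
bx,by=plane(F,(158,223),.014)
dn=rv([0,0,-1],[0,-1,0])
items=[];P=("blank","drilled","finished")
for dx in(-.03,.0):
    movep([bx-.05+dx,by+dx,.25],dn);f=shot("wrist")
    if dx<-.01: print(np.round(f["T_tool_cam"],3).tolist(),f["fx"],f["cx"],f["cy"])
    for nm in P:
        d=best(silhouettes("wrist",nm),proj(f,[bx,by,.014])[0],40)
        if d: items.append((f,d["mask"]));print(nm,d["score"],d["mask"].sum());break
print(fit_mask(items,[bx,by,0,.1]),fit_mask(items,[bx,by,0,-.3]));print(fit_mask(items,[bx,by,0,.1],free=(1,1,0,1)))
v=np.array([.5709,.0557,.115,.0381]);B=bedT(v);Rb=B[:3,:3]
ims=[]
for p in([-60,-30,220],[20,-60,200]):
    movep(app(B,np.array(p)/1e3)[0],rv(-Rb[:,2],-Rb[:,1]));f=shot("wrist");ims.append(f["img"])
    for k in list(BP)+["cam_knob"]: print(k,proj(f,app(B,np.array(BP.get(k,(-10,-144,36)))/1e3))[0].round(1),[(np.round(d["centre"],1).tolist(),round(d["score"],2)) for d in tip_of("wrist",k)][:2])
    import pickle;pickle.dump(f,open(f"b{len(ims)}.pkl","wb"))
cv2.imwrite("pics/w1.png",cv2.resize(np.hstack(ims)[:,:,::-1],(800,300)))
print(get_state()["clock"])
E
```

```text
blank plane [ 0.45288144 -0.35574881] [ 0.450627   -0.35404808]
[[0.001, -0.965, -0.261, 0.066], [1.0, 0.001, -0.0, -0.001], [0.0, -0.261, 0.965, -0.142], [0.0, 0.0, 0.0, 1.0]] 297.3186396354542 259.2505971359545 189.74104570060484
blank 0.6 5347
blank 0.94 5093
(array([ 0.45433321, -0.35331904, -0.0047343 ,  0.31968571]), np.float64(1.0459458105470818)) (array([ 0.45433208, -0.35331988, -0.00472134,  0.31968602]), np.float64(1.0455698632065997))
(array([ 0.45428345, -0.35359833,  0.        ,  0.31618721]), np.float64(1.0756185682951318))
bed [234.6 116.7] [([231.8, 116.0], 0.93), ([209.0, 153.3], 0.48)]
fence_face [209.1 156. ] [([208.4, 153.6], 0.67)]
stop_face [234.4 175.5] [([233.6, 172.6], 0.78)]
corner_block [216.3  61.8] [([213.3, 60.3], 0.93), ([181.1, 279.1], 0.64)]
cam_pivot [287.  158.7] [([292.5, 157.6], 0.76)]
cam_knob [359.9 128.6] [([359.9, 121.8], 0.86), ([233.5, 174.1], 0.28)]
bed [209.7 184.1] [([204.4, 184.0], 0.72)]
fence_face [185.5 223.9] [([184.6, 223.5], 0.82), ([204.7, 182.6], 0.67)]
stop_face [210.9 242.4] [([210.1, 240.3], 0.76), ([101.6, 110.8], 0.21)]
corner_block [188.3 130. ] [([185.7, 130.9], 0.79), ([206.4, 182.3], 0.72)]
cam_pivot [260.6 231.9] [([262.9, 233.8], 0.82), ([418.2, 126.1], 0.69)]
cam_knob [336.2 201. ] [([334.4, 193.4], 0.78), ([187.8, 129.9], 0.54)]
7.95
```

View pics/w1.png

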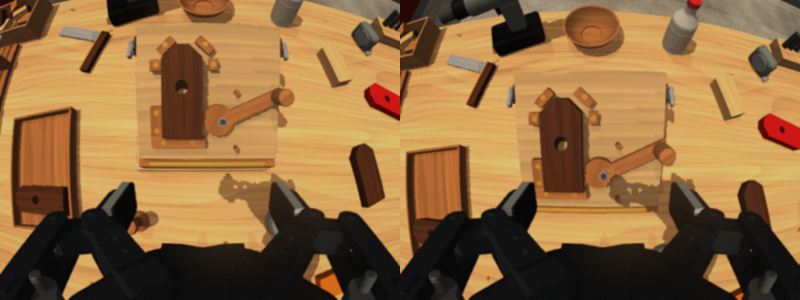

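The wrist views show the ramp from the robot side: drilled plate home in the pocket, lever at about 66° from uphill with the knob at (283,95) left and (666,152) right. The area round the knob is clear.

```bash
cat >> h.py <<'E'
def fit_ramp(items,obs,v0,kn=()):
    """joint fit of bed pose (x,y,z,yaw) to plate masks (plate home), tip points and knob points (extra unknown a)"""
    cs=[]
    for f,m in items:
        c,_=cv2.findContours(m.astype(np.uint8),cv2.RETR_EXTERNAL,cv2.CHAIN_APPROX_NONE)
        cs.append((f,cv2.convexHull(max(c,key=cv2.contourArea))[:,0].astype(np.float64)))
    def fun(w):
        B=bedT(w[:4]);o=[]
        for f,n,u in obs: o+=list((proj(f,app(B,np.array(BP[n])/1e3))[0]-u)/2)
        for f,u in kn: o+=list((proj(f,app(B,knob(w[4])))[0]-u)/2)
        for f,c in cs:
            h=cv2.convexHull(proj(f,app(B,PRISM)).astype(np.float32));H=h[:,0]
            o+=list(H.max(0)-c.max(0))+list(H.min(0)-c.min(0))
            o+=[.4*cv2.pointPolygonTest(h,(float(p[0]),float(p[1])),True) for p in c]
        return np.array(o)
    r=least_squares(fun,v0,loss="soft_l1",diff_step=1e-3,x_scale=[.1,.1,.1,1,1]);return r.x,fun(r.x)
def knob(c,z=.036):
    a=-np.pi/4-c;return np.array([-.046+.095*np.cos(a),-.06075+.095*np.sin(a),z])
E
python3 - <<'E'
from h import *
v=np.array([.5709,.0557,.115,.0381,.37]);B=bedT(v);Rb=B[:3,:3]
items=[];obs=[];kn=[]
for p in(None,[-40,-90,190],[-70,10,190]):
    if p: movep(app(B,np.array(p)/1e3)[0],rv(-Rb[:,2],-Rb[:,1]))
    f=shot("wrist");e=proj(f,app(B,[[0,0,.014]]))[0]
    for nm in("drilled","finished"):
        d=best(silhouettes("wrist",nm),e,25)
        if d: items.append((f,d["mask"]));print(nm,d["mask"].sum());break
    for n in BP:
        d=best(tip_of("wrist",n),proj(f,app(B,np.array(BP[n])/1e3))[0],14)
        if d: obs.append((f,n,np.array(d["centre"])))
    d=best(tip_of("wrist","cam_knob"),proj(f,app(B,knob(.37)))[0],20)
    if d: kn.append((f,np.array(d["centre"])))
for it,ob in((items,obs),([],obs),(items,[])):
    w,r=fit_ramp(it,ob,v,kn);print(w.round(4),np.sqrt((r**2).mean()))
w,r=fit_ramp(items,obs,v,kn)
B=bedT(w)
for f,n,u in obs: print(n,(proj(f,app(B,np.array(BP[n])/1e3))[0]-u).round(1))
for f,u in kn: print("knob",(proj(f,app(B,knob(w[4])))[0]-u).round(1))
X=tri(kn);print(X,app(np.linalg.inv(B),X[0])*1e3)
np.save("w.npy",w);print(get_state()["clock"])
E
```

```text
drilled 6044
drilled 6913
drilled 7352
[0.5727 0.0567 0.113  0.0333 0.3126] 0.6666417985714385
[0.5723 0.0565 0.1138 0.036  0.3129] 1.0804124263249946
[0.5728 0.0568 0.1129 0.0312 0.3111] 0.323216457310557
bed [ 1.6 -1. ]
fence_face [-1.1  4.8]
stop_face [-3.5  1.4]
corner_block [0.4 0.8]
cam_pivot [-3.2 -0.8]
bed [3.4 1. ]
fence_face [1.2 4.2]
stop_face [ 0.5 -1.9]
corner_block [ 0.2 -2.5]
cam_pivot [-2.5 -3.2]
bed [3.  0.7]
fence_face [-0.8  4.2]
stop_face [-1.2  0.1]
corner_block [ 1.1 -0.7]
cam_pivot [-2.6 -3.6]
knob [1.  0.7]
knob [-0.5 -1.6]
knob [-0.9  0.9]
(array([ 0.55897991, -0.08841072,  0.14755629]), np.float64(2.0984575842001205)) [[  -2.64312463 -145.10256198   37.07327308]]
10.025
```

```bash
cat >> h.py <<'E'
W=np.load("w.npy") if __import__("os").path.exists("w.npy") else None
if W is not None:
    B=bedT(W);Rb=B[:3,:3]
    def bp(p): return app(B,np.array(p,float))[0]
    def kpose(c,z=.021,s=1): # TCP pose for knob grip
        a=-np.pi/4-c;t=s*Rb@np.array([-np.sin(a),np.cos(a),0]);return bp(knob(c,z)),rv(-Rb[:,2],t)
    def st(m=""):
        s=get_state();print(m,"t",round(s["clock"],2),"gap",round(s["finger_gap"],3),"gf",round(s["grasp_force"],1),"F",s["contact_force"].round(1),"p",s["position"].round(4));return s
E
python3 - <<'E'
from h import *
c0=W[4]
for s in(1,-1):
    q=[ik(*kpose(c,.021,s)) for c in(c0,1.0,1.62)];print(s,[None if x is None else x.round(2).tolist() for x in q])
ok=[s for s in(1,-1) if all(ik(*kpose(c,.021,s)) is not None and abs(ik(*kpose(c,.021,s))[5])<2.9 for c in(c0,1.,1.62))]
s=min(ok,key=lambda s:abs(ik(*kpose(1.,.021,s))[5]));print("use",s)
p,r=kpose(c0,.11,s);movep(p,r)
p,r=kpose(c0,.021,s);print(move_l(p,.12,until_force=8));st("down")
grab(30);st("grip")
for c in np.linspace(c0,1.62,7)[1:]:
    p,r=kpose(c,.021,s);move_l(p,.1,rot=r);st(f"{c:.2f}")
let_go();p,r=kpose(1.62,.13,s);move_l(p,.2);st("up")
E
```

```text
1 [[-0.37, 0.22, -0.75, 0.19, 0.15, 0.73], [-0.44, 0.18, -0.9, 0.09, 0.18, 1.35], [-0.43, 0.14, -1.04, -0.02, 0.18, 1.98]]
-1 [[-0.37, 0.22, -0.75, 0.19, 0.15, -2.41], [-0.44, 0.18, -0.9, 0.09, 0.18, -1.8], [-0.43, 0.14, -1.04, -0.02, 0.18, -1.16]]
use 1
False
down t 12.95 gap 1.001 gf 0.0 F [-0.3  0.5  0.6] p [ 0.5659 -0.0886  0.1334]
grip t 13.53 gap 0.294 gf 30.3 F [-3.3 -0.7  4.2] p [ 0.5656 -0.0889  0.1333]
0.53 t 13.89 gap 0.295 gf 30.0 F [-1.3 -0.   4.3] p [ 0.549  -0.097   0.1255]
0.75 t 14.26 gap 0.295 gf 30.2 F [-0.9 -2.4  3.4] p [ 0.5303 -0.101   0.1166]
0.97 t 14.62 gap 0.297 gf 30.4 F [-2.8 -4.3  3.6] p [ 0.5116 -0.1005  0.1079]
1.18 t 14.99 gap 0.294 gf 30.9 F [-4.7 -4.8  6.8] p [ 0.4927 -0.0951  0.0991]
1.40 t 15.36 gap 0.293 gf 31.5 F [-5.7 -3.5  8.9] p [ 0.4757 -0.0849  0.0911]
1.62 t 15.72 gap 0.298 gf 32.1 F [-6.8 -3.  11. ] p [ 0.4617 -0.0715  0.0847]
up t 17.03 gap 1.003 gf 0.0 F [ 0.8 -0.7 -0.4] p [ 0.4161 -0.0717  0.1832]
```

```bash
python3 - <<'E'
from h import *
r=rv(-Rb[:,2],-Rb[:,1])
movep(bp([.005,-.003,.12]),r);f=shot("wrist")
d=best(silhouettes("wrist","drilled"),proj(f,bp([0,0,.014]))[0],30)
see(f,["cam_knob"],n=1);print("expect",proj(f,bp(knob(1.62)))[0])
print(move_l(bp([.005,-.001,.002]),.12,until_force=10));st("down")
grab(50);st("grip")
move_l(bp([.005,-.002,.012]),.05);st("lift1")
move_l(bp([.005,-.002,.14]),.2);st("lift")
T0=[.4407,.3722,.163]
c,s_=np.cos(T0[2]),np.sin(T0[2]);tx=np.array([c,s_,0]);ty=np.array([-s_,c,0]);o=np.array([T0[0],T0[1],0])
for k in(1,-1):
    p=o+.052*tx+k*.005*ty+[0,0,.1];q=ik(p,rv([0,0,-1],-k*tx if k<0 else tx));print(k,q)
# look at tray from above, tool x roughly ahead, offset toward the robot
movep([.33,.30,.30],rv([0,0,-1],[0,-1,0]))
items=[];its=[]
for p in([.33,.30,.30],[.30,.36,.28]):
    move_l(p,.25);f=shot("wrist")
    d=best(silhouettes("wrist","tray"),proj(f,o+[0,0,.01])[0],60)
    if d: its.append((f,d["mask"]));print("tray",d["score"],d["mask"].sum())
    for nm in("finished","drilled"):
        d=best(silhouettes("wrist",nm),proj(f,o-.065*tx+[0,0,.02])[0],30)
        if d: items.append((f,d["mask"]));print(nm,d["mask"].sum());break
    see(f,["tray"])
    print(proj(f,o)[0])
    cv2.imwrite("pics/tray.png",f["img"][:,:,::-1])
print(fit_mask(its,[.441,.372,0,.163],BOX,(1,1,0,1)));print(fit_mask(items,[.376,.364,.006,1.68]));st()
E
```

```text
wrist cam_knob []
expect [380.73647431 308.93399856]
False
down t 19.38 gap 1.0 gf 0.0 F [-0.1  0.1 -0.2] p [0.5766 0.0558 0.1176]
grip t 19.75 gap 0.695 gf 53.2 F [-4.  -1.8  6.2] p [0.5766 0.0554 0.1181]
lift1 t 20.1 gap 0.693 gf 55.5 F [ 1.5 -0.3 -2.5] p [0.5722 0.0549 0.1266]
lift t 20.89 gap 0.689 gf 55.4 F [-0.1  1.  -2.2] p [0.5175 0.0549 0.241 ]
1 [ 0.54736563  0.56965047 -0.1618805   0.83926536  0.          1.95516196]
-1 [ 0.53231253  0.56176531 -0.17611411  0.8329169   0.          1.94010886]
tray 0.7 15146
finished 2534
wrist tray [([209.0, 83.3], 0.79)]
[211.09482338  82.00198318]
tray 0.82 13707
finished 3798
wrist tray [([246.5, 58.4], 0.58)]
[251.61797897  58.39932698]
(array([0.44052179, 0.37799912, 0.        , 0.11852694]), np.float64(3.0989136860178))
(array([0.37517648, 0.366394  , 0.00231313, 1.63200043]), np.float64(1.8911098183252182))
 t 26.61 gap 0.688 gf 55.4 F [ 1.  -0.4 -2.1] p [0.3005 0.3596 0.2803]
```

View pics/tray.png

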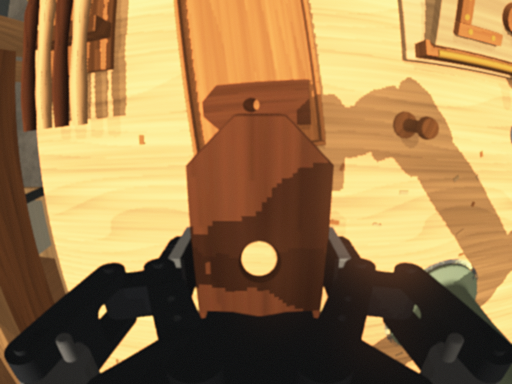

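The drilled plate is held squarely with its hole at (258,258). The finished plate is at (258,102) in the near half of the tray, and the peg at (415,125) is well clear.

```bash
python3 - <<'E'
from h import *
th=.14;tx=np.array([np.cos(th),np.sin(th),0]);ty=np.array([-np.sin(th),np.cos(th),0]);o=np.array([.4407,.374,0])
p=o+.053*tx+.005*ty
movep(p+[0,0,.12],rv([0,0,-1],tx));st("above")
move_l(p+[0,0,.022],.12);s=st("low")
print(move_l(p+[0,0,.002],.03,until_force=4));st("down")
sleep(.1);let_go();st("open")
move_l(p+[0,0,.12],.25)
back=o+[-.16,-.02,.30]
movep(back,rv([0,0,-1],[0,-1,0]));f=shot("wrist")
it=[]
for d in silhouettes("wrist","drilled")[:6]:
    print(np.round(d["centre"]),round(d["score"],2),d["mask"].sum())
    for nm,c in(("drl",p),("fin",o-.065*tx)):
        if np.linalg.norm(proj(f,c+[0,0,.02])[0]-d["centre"])<25: print(nm,fit_mask([(f,d["mask"])],[c[0],c[1],.006,th+1.57],free=(1,1,0,1)))
cv2.imwrite("pics/tray2.png",f["img"][:,:,::-1]);st()
E
```

```text
above t 30.26 gap 0.692 gf 55.4 F [ 0.2  0.  -2.3] p [0.4925 0.3864 0.1201]
low t 31.23 gap 0.691 gf 55.4 F [ 0.1  0.3 -1.5] p [0.4931 0.3867 0.0227]
True
down t 31.75 gap 0.693 gf 56.5 F [-0.8  0.1  3.9] p [0.4924 0.3864 0.0068]
open t 32.23 gap 0.996 gf 0.0 F [ 0.  -0.4  0.7] p [0.4914 0.3857 0.0059]
[236.  16.] 0.94 3314
drl (array([0.48417859, 0.38109493, 0.006     , 1.55386263]), np.float64(3.2978972226129155))
 t 36.58 gap 1.003 gf 0.0 F [ 1.3 -0.1  0.9] p [0.2808 0.354  0.2999]
```

View pics/tray2.png

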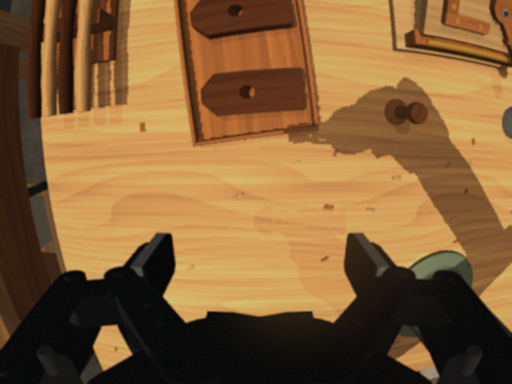

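Both plates lie flat and parallel in the tray: the drilled one at (243,15) in the free half, the finished one undisturbed at (253,92). Next, the blank.

```bash
python3 - <<'E'
from h import *
b=np.array([.4543,-.3534,0.]);th=.317
ax=lambda t:np.array([np.cos(t),np.sin(t),0]);dn=lambda t:rv([0,0,-1],[np.sin(t),-np.cos(t),0])
movep(b+.005*ax(th)+[0,0,.14],dn(th));f=shot("wrist")
e=proj(f,b+[0,0,.014])[0];d=None
for nm in("blank","drilled","finished"):
    d=best(silhouettes("wrist",nm),e,30)
    if d: break
if d is not None:
    v,r=fit_mask([(f,d["mask"])],[b[0],b[1],0,th],free=(1,1,0,1));print(nm,d["mask"].sum(),v,r)
    if r<2.5 and np.linalg.norm(v[:2]-b[:2])<.006 and abs(v[3]-th)<.06: b=np.array([v[0],v[1],0]);th=v[3];print("updated")
cv2.imwrite("pics/bl.png",f["img"][:,:,::-1])
p=b+.005*ax(th)
move_l(p+[0,0,.05],.2,rot=dn(th));print(move_l(p+[0,0,.003],.1,until_force=10));st("down")
grab(50);st("grip");move_l(p+[0,0,.16],.2);st("lift")
f=shot("wrist")
H=app(f["cam_to_world"]@np.linalg.inv(np.array(f["T_tool_cam"])) if 0 else np.eye(4),[[0,0,0]])
s=get_state();Tt=T(s["position"],R.from_rotvec(s["eef_rot"]).as_matrix())
q=np.array([[.065,y,z] for y in(-.01,.01) for z in(0,-.028)]);print("pred front edge",proj(f,app(Tt,q)).round(1).tolist())
for nm in("blank","drilled","finished"):
    for d in silhouettes("wrist",nm)[:3]:
        ys,xs=np.where(d["mask"]);print(nm,np.round(d["centre"]),round(d["score"],2),"rows",ys.min(),ys.max(),"cols",xs.min(),xs.max(),"toprow cols",xs[ys<ys.min()+3].min(),xs[ys<ys.min()+3].max())
a=f["img"];g=cv2.imread("pics/tray.png")[:,:,::-1]
cv2.imwrite("pics/cmp.png",np.hstack([a[60:384,130:390],g[60:384,130:390]])[:,:,::-1])
E
```

```text
blank 9532 [ 0.45462644 -0.35377131  0.          0.32468325] 0.688276104590326
updated
False
down t 41.59 gap 1.001 gf 0.0 F [ 0.4 -0.2  0.6] p [ 0.4597 -0.3525  0.0036]
grip t 41.95 gap 0.692 gf 54.8 F [-0.7  0.3  5.4] p [ 0.46   -0.3528  0.0041]
lift t 42.88 gap 0.693 gf 54.0 F [-0.6 -0.2 -2.3] p [ 0.4587 -0.3515  0.1588]
pred front edge [[240.0, 113.6], [235.4, 114.2], [282.0, 113.7], [287.6, 114.3]]
blank [259. 218.] 0.69 rows 115 317 cols 187 331 toprow cols 232 286
blank [17. 54.] 0.62 rows 0 117 cols 0 35 toprow cols 0 31
drilled [140. 336.] 0.82 rows 317 350 cols 121 156 toprow cols 137 153
drilled [412.  48.] 0.76 rows 0 108 cols 350 471 toprow cols 359 402
```

View pics/cmp.png

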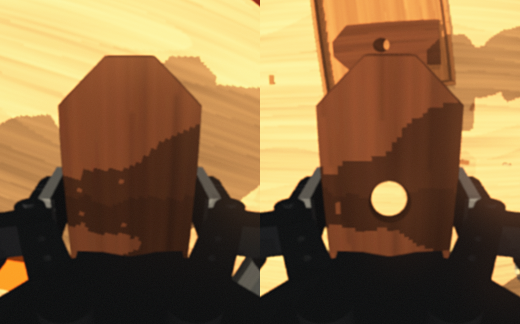

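The blank (left) sits in the hand exactly as the drilled plate did (right), with front edges at rows 56 and 55. That means the drilled plate's grip pose can be reused to seat it.

```bash
python3 - <<'E'
from h import *
r=rv(-Rb[:,2],-Rb[:,1]);inv=np.linalg.inv(B)
def sb(m):
    s=st(m);print("   bed mm",(app(inv,s["position"])[0]*1e3).round(1),"Fbed",(Rb.T@s["contact_force"]).round(1))
print(app(inv,[.5766,.0554,.1181])*1e3)
movep(bp([.008,-.004,.10]),r);st("above")
f=shot("scene");see(f,["cam_knob"],n=2);print("expect",proj(f,bp(knob(1.62)))[0])
move_l(bp([.008,-.004,.024]),.15)
hit=move_l(bp([.008,-.004,-.002]),.03,until_force=5);sb(f"down {hit}")
f=shot("wrist");cv2.imwrite("pics/seat.png",f["img"][:,:,::-1])
E
```

```text
[[ 5.66111764 -1.488651    2.93023356]]
above t 44.61 gap 0.693 gf 54.0 F [ 0.3 -0.2 -1.2] p [0.5382 0.0523 0.2072]
scene cam_knob [([249.7, 194.8], 0.75)]
expect [247.77403458 192.59041943]
down True t 45.98 gap 0.693 gf 54.9 F [ 1.4 -0.5  1.6] p [0.5775 0.0529 0.122 ]
   bed mm [ 8.1 -4.1  6.1] Fbed [ 1.9 -0.6  0.9]
```

View pics/seat.png

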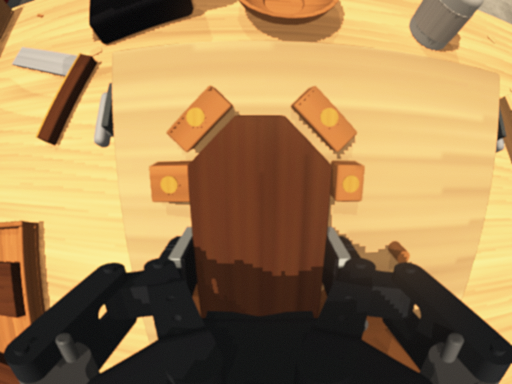

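The blank sits between the blocks with a small even gap to the right block (332,180) and near contact on the left. I'll confirm it is down, then push it to the stop and the fence.

```bash
python3 - <<'E'
from h import *
inv=np.linalg.inv(B)
def sb(m):
    s=st(m);b=app(inv,s["position"])[0];print("   bed mm",(b*1e3).round(1),"Fbed",(Rb.T@s["contact_force"]).round(1));return b
b=sb("now")
print(move_l(bp([.008,-.004,.003]),.02,until_force=8));b=sb("press")
print(move_l(bp([-.003,b[1],b[2]]),.03,until_force=9));b=sb("downhill")
print(move_l(bp([b[0],.006,b[2]]),.03,until_force=8));b=sb("fence")
f=shot("wrist");cv2.imwrite("pics/seat2.png",f["img"][:,:,::-1])
E
```

```text
now t 46.03 gap 0.689 gf 54.9 F [ 1.1 -0.7  1.7] p [0.5775 0.0528 0.122 ]
   bed mm [ 8.  -4.1  6.1] Fbed [ 1.7 -0.7  1. ]
True
press t 46.24 gap 0.691 gf 56.3 F [-3.   0.5  5. ] p [0.5776 0.0527 0.1216]
   bed mm [ 8.  -4.3  5.7] Fbed [-0.6  0.5  5.8]
True
downhill t 46.49 gap 0.69 gf 55.5 F [1.  0.1 0. ] p [0.5757 0.0525 0.1208]
   bed mm [ 5.9 -4.4  5.8] Fbed [ 0.9  0.  -0.4]
True
fence t 46.76 gap 0.691 gf 56.0 F [-1.  -1.6  2.5] p [0.5756 0.0553 0.1208]
   bed mm [ 5.9 -1.6  5.8] Fbed [ 0.1 -1.6  2.7]
```

```bash
python3 - <<'E'
from h import *
inv=np.linalg.inv(B)
def sb(m):
    s=st(m);b=app(inv,s["position"])[0];print("   bed mm",(b*1e3).round(1),"Fbed",(Rb.T@s["contact_force"]).round(1));return b
b=sb("now")
print(move_l(bp([-.004,b[1],b[2]]),.03,until_force=12));b=sb("downhill")
print(move_l(bp([b[0],.006,b[2]]),.03,until_force=10));b=sb("fence")
let_go();sb("open")
move_l(bp([.004,-.001,.14]),.25)
f=shot("wrist");e=proj(f,bp([0,0,.014]))[0]
for nm in("blank","drilled"):
    d=best(silhouettes("wrist",nm),e,25)
    if d:
        w,r=fit_ramp([(f,d["mask"])],[],W);print(nm,w.round(4),"vs",W.round(4),np.sqrt((r**2).mean()));break
cv2.imwrite("pics/seat3.png",f["img"][:,:,::-1])
E
```

```text
now t 46.81 gap 0.693 gf 56.0 F [-1.5 -1.1  3.8] p [0.5756 0.0553 0.1207]
   bed mm [ 5.8 -1.6  5.7] Fbed [ 0.2 -1.1  4.1]
True
downhill t 47.08 gap 0.692 gf 55.5 F [2.1 0.6 0.4] p [0.5754 0.0552 0.1214]
   bed mm [ 6.  -1.6  6.4] Fbed [ 2.1  0.5 -0.5]
True
fence t 47.29 gap 0.689 gf 55.7 F [ 1.3 -0.7  1.5] p [0.5754 0.0552 0.1213]
   bed mm [ 5.9 -1.7  6.4] Fbed [ 1.8 -0.7  0.8]
open t 47.67 gap 1.0 gf 0.0 F [0.7 0.3 0.1] p [0.5753 0.0552 0.1212]
   bed mm [ 5.8 -1.7  6.3] Fbed [ 0.7  0.3 -0.2]
blank [0.5715 0.0562 0.1152 0.0283 0.3126] vs [0.5727 0.0567 0.113  0.0333 0.3126] 0.2517870252528071
```

View pics/seat3.png

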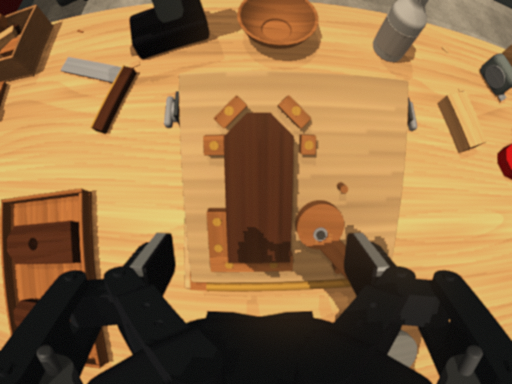

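The blank is home: against the fence blocks at (218,235) on the left and on the stop at its lower end, with the free play on the right. The cam is clear of it, so I clamp now.

```bash
python3 - <<'E'
from h import *
def tang(c,m):
    s=get_state();a=-np.pi/4-c;t=Rb@np.array([-np.sin(a),np.cos(a),0]);F=float(s["contact_force"]@t)
    pb=app(np.linalg.inv(B),s["position"])[0];act=-np.pi/4-np.arctan2(pb[1]+.06075,pb[0]+.046)
    print(m,f"c={c:.2f} act={act:.3f} Ft={F:.1f} |F|={np.linalg.norm(s['contact_force']):.1f} gap={s['finger_gap']:.3f} t={s['clock']:.2f}");return F
z=.023
p,r=kpose(1.62,.13);movep(p,r)
p,r=kpose(1.62,z);print(move_l(p,.15,until_force=10));grab(40);tang(1.62,"grip")
for c in np.linspace(1.62,.40,6)[1:]:
    p,r=kpose(c,z);move_l(p,.12,rot=r);F=tang(c,"")
for c in np.arange(.33,-.04,-.06):
    p,r=kpose(c,z);move_l(p,.06,rot=r);F=tang(c,"")
    if F<-22: print("stop");break
E
```

```text
False
grip c=1.62 act=1.617 Ft=-0.4 |F|=8.1 gap=0.288 t=50.98
 c=1.38 act=1.377 Ft=-0.4 |F|=6.0 gap=0.291 t=51.37
 c=1.13 act=1.138 Ft=0.6 |F|=5.4 gap=0.293 t=51.76
 c=0.89 act=0.895 Ft=-1.9 |F|=5.7 gap=0.291 t=52.15
 c=0.64 act=0.652 Ft=-3.7 |F|=6.7 gap=0.294 t=52.54
 c=0.40 act=0.403 Ft=-2.7 |F|=5.0 gap=0.293 t=52.93
 c=0.33 act=0.333 Ft=-2.4 |F|=5.6 gap=0.287 t=53.19
 c=0.27 act=0.273 Ft=-2.1 |F|=5.4 gap=0.292 t=53.44
 c=0.21 act=0.213 Ft=-2.9 |F|=5.9 gap=0.295 t=53.69
 c=0.15 act=0.153 Ft=-4.7 |F|=7.4 gap=0.293 t=53.94
 c=0.09 act=0.094 Ft=-4.1 |F|=7.7 gap=0.295 t=54.19
 c=0.03 act=0.033 Ft=-3.6 |F|=6.8 gap=0.292 t=54.44
 c=-0.03 act=0.012 Ft=-13.7 |F|=16.7 gap=0.293 t=54.69
```

```bash
python3 - <<'E'
from h import *
p,r=kpose(0.0,.023);move_l(p,.06,rot=r);let_go();p,r=kpose(0.0,.14);move_l(p,.25)
movep(bp([-.03,-.02,.19]),rv(-Rb[:,2],-Rb[:,1]));f=shot("wrist")
d=best(silhouettes("wrist","blank"),proj(f,bp([0,0,.014]))[0],25)
if d: w,rr=fit_ramp([(f,d["mask"])],[],W);print(w.round(4),np.sqrt((rr**2).mean()))
see(f,["cam_knob"],n=1);print("expect0",proj(f,bp(knob(0.)))[0])
cv2.imwrite("pics/fin.png",f["img"][:,:,::-1]);st()
E
```

```text
[0.5733 0.0565 0.1116 0.0263 0.3126] 0.20209021434301855
wrist cam_knob [([362.6, 125.3], 0.92)]
expect0 [364.88952494 128.22065829]
 t 58.52 gap 0.995 gf 0.0 F [ 0.2 -0.4  0.3] p [0.4659 0.0356 0.2728]
```

View pics/fin.png

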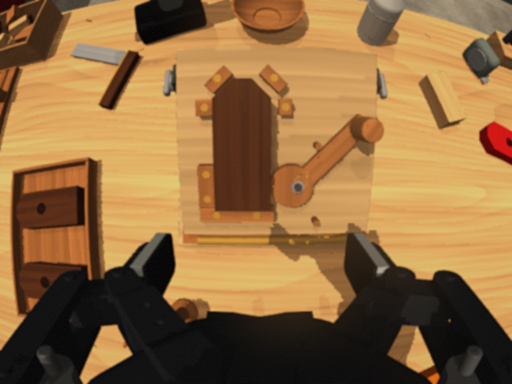

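The blank is square against the fence (206,185) and on the stop (237,214). The lever is fully home with its knob at (368,130), both plates lie in the tray, and the gripper touches nothing.

```bash
python3 -c "
from cell import *
print(sign_off())"
```

```text
the job is handed in; nothing more can be done
None
```

The job is done and handed in at about 58.5 s: the drilled plate lies flat in the free half of the tray, and the fresh plate is seated in the ramp on the stop and against the fence, with the cam lever swung fully home.

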